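# Fetch the check weight from behind the seasoning tins and return the tins

## Robot

A 7-joint arm with a two-finger parallel gripper is mounted at the origin on the work surface. World frame = base frame: x ahead of the robot, y to its left, z up, the work surface at z = 0. Lengths are in m, angles in rad, forces in N, time in s.
With the tool pointing down it reaches from about 0.35 to 0.9 m from the base axis. Payload 8.1 kg.
Tool frame: the origin (TCP) lies at the very end of the fingers, on their centre line; the grasp point (between the pads) lies 19 mm behind it; z points along the fingers, y is the line along which they close (so a half turn about z gives the same grasp; the last joint's range is limited). The gripper opens to 85 mm and grips with 20 to 120 N. Pads are 22 mm wide; open, the fingers measure 114 mm over their backs; the gripper's body (76 mm by 85 mm) begins 54 mm behind the grasp point. The pads swing forward as they close: fully open they stand 13 mm farther back than shut.
Start: joints at [1.24, 0.434, 0.025, 1.573, -0.012, 1.134, -0.075], TCP at [0.141, -0.609, 0.231] pointing down, gripper open.
Joint ranges: [-2.62, 2.62], [-0.44, 2.09], [-1.27, 1.32], [0.08, 2.57], [-1.32, 4.46], [0.12, 2], [-2.74, 2.74]. Speed limits (rad/s): [2.22, 2.22, 3.01, 3.01, 3.14, 3.14, 3.14].

## Interface

Orientations are given as a unit quaternion [w, x, y, z].
In Python, from rig import r gives the robot as it stands.
- The arm moves only by the shell command python3 -m jog 'ROWS' [OPENING] [FORCE]. ROWS is a JSON object of lists of equal length, an entry for each row: "travel": the shift along the tool's x, y, z in cm, a list of three; "turn": the turn about the tool's z in degrees. In form: {"travel": [[dx, dy, dz], ...], "turn": [turn, ...]}. A call has 1 to 8 rows; each row shifts and turns the commanded pose from where the row before left it, along the tool's axes as they then stand; what a row does not reach is not made up. A row lasts 1/10 s, in which the tool goes at most 50 mm and 8.59 degrees, less where a joint would pass 70% of its speed; a pose out of reach is approached as far as the arm can. A call is refused whole if a number of a shift passes 5 or a number of a turn 8.59, either way. A call with a gripper value outside its range is refused whole. OPENING is the closure, from -1 (fully open) to 1 (shut), set as the call begins (- or left out, the last holds). The fingers move at their own pace and stop on an object; FORCE is the grip in N (left out, the last holds). Time passes only in rows, so rows that do not move let the fingers close. It gives the time, the measured TCP pose, the force, the opening and the grip force at its end, in the units of the state.
- r.observe(): the state, without advancing time (a new reading comes with each control period).
- r.snapshot(name): name is "scene" or "top" or "wrist"; returns a dict with "frame" (400x640x3 uint8, blue, green, red), "z_map" (400x640 float32, m along the optical axis (not along the pixel's ray), 0 where there is no reading), "fov_y" (degrees; the focal length in pixels is half the picture's height over the tangent of half this angle, whatever the lens; pixels are square), "cx", "cy" (the principal point, pixels), "extrinsics" (4x4, takes a point from camera to world coordinates). Camera axes: x right, y up, looking along -z (the intrinsics and any distortion apply to the point x, -y, -z); pixel columns grow to the right and rows downward; lengths in m; the calibration is good to about 2 mm. A picture is of the moment at which its call begins.
- r.job_done(): hands the job in; it is judged then, once.
The state is a dict: "clock": time; "joint_pos": joint angles; "qd": joint speeds; "effort": joint torques, N m; "ee_pos": TCP position; "tool_rot": TCP orientation; "wrist_force": force on the tool from outside, world axes, zero at the start; "torque": the same for the moment, N m; "width": opening from 0.0 (shut) to 1.0 (fully open); "grasp_force": force on a finger pad.
Only numpy, scipy, OpenCV 4.12 (cv2) and the standard library are available. Lean on these libraries where they do the work, as an engineer would, in place of code of your own. Each camera call takes 0.05 s, during which the arm holds its last target. There are 200 camera calls.

## Task

The kitchen scale is due for its check: first move all three tins off the round tray so that they stand wholly on the white board, then fetch the brass weight from behind them and set it down upright, without dropping it, on the marked middle of the scale's pan. Only when the weight is there, put each tin back, upright and centred on the mat of its own lid's colour, and let go of everything. Leave the white jar alone.

Things in the scene. Friction and masses are not known exactly. Their poses are not given: they have to be found in the camera images.
- tin_red: round upright aluminium tin with a red lid and red band, 56 mm diameter, 110 mm tall (top 20 mm is the closed lid, same diameter), about 0.2 kg; origin at the centre of its underside, z up. At the start it stands on the mat of its own colour, beside the brass weight.
- tin_blue: round upright aluminium tin with a blue lid and blue band, 56 mm diameter, 110 mm tall (top 20 mm is the closed lid, same diameter), about 0.2 kg; origin at the centre of its underside, z up. At the start it stands on the mat of its own colour, beside the brass weight.
- tin_yellow: round upright aluminium tin with a yellow lid and yellow band, 56 mm diameter, 110 mm tall (top 20 mm is the closed lid, same diameter), about 0.2 kg; origin at the centre of its underside, z up. At the start it stands on the mat of its own colour, beside the brass weight.
- mat_red: fixed round red mat, 84 mm diameter, 3 mm thick, on the round dark steel tray (8 mm thick, 232 mm diameter, fixed): home of the red-lidded tin; origin at the centre of its underside, its top 3 mm higher (11 mm above the table). The three mats lie 68 mm from the tray's centre on three sides of it (left, right and nearest the robot, the colours shuffled), so neighbouring mat centres are 96 mm apart.
- mat_blue: fixed round blue mat, 84 mm diameter, 3 mm thick, on the round dark steel tray (8 mm thick, 232 mm diameter, fixed): home of the blue-lidded tin; origin at the centre of its underside, its top 3 mm higher (11 mm above the table). The three mats lie 68 mm from the tray's centre on three sides of it (left, right and nearest the robot, the colours shuffled), so neighbouring mat centres are 96 mm apart.
- mat_yellow: fixed round yellow mat, 84 mm diameter, 3 mm thick, on the round dark steel tray (8 mm thick, 232 mm diameter, fixed): home of the yellow-lidded tin; origin at the centre of its underside, its top 3 mm higher (11 mm above the table). The three mats lie 68 mm from the tray's centre on three sides of it (left, right and nearest the robot, the colours shuffled), so neighbouring mat centres are 96 mm apart.
- weight: brass check weight, an upright cylinder 46 mm in diameter and 36 mm tall with a small knob (18 mm diameter) that brings the top to 49 mm; about 0.5 kg; origin at the centre of its underside, z up. It starts in the middle of the round tray, directly on the tray 8 mm above the table, too closely hemmed in by the tins for a gripper to reach down.
- scale: fixed electronic kitchen scale: grey housing 190 x 150 mm, 40 mm high, with a round steel pan 130 mm in diameter whose flat top is 52 mm above the table; a dark disc 60 mm in diameter marks the pan's middle; origin on the table directly below the pan's centre; the display lies towards its own -x (the housing reaches 110 mm to -x, 80 mm to +x, 75 mm to either y).
- board: fixed white plastic cutting board, 290 mm along its own x, 160 mm along its own y, 12 mm thick: the side area for the tins; origin at the centre of its underside, its top 12 mm higher.
- jar: white jar with a pale wooden lid, 64 mm diameter, 85 mm tall, loose, standing beyond the tray; to be left alone; origin at the centre of its underside.
There are look-alikes about, which are no part of the job. Leave any green look-alike of the tin_red alone.

How it is judged:
On the way, in this order (a step that is already met when the one before it is completed fails the run):
1. all three tins stand upright on the white board, let go (x of tin_red in the frame of board between -0.125 and 0.125 m and y of tin_red in the frame of board between -0.06 and 0.06 m and z of tin_red in the frame of board between 0.007 and 0.017 m and angle between each of tin_red, tin_blue, tin_yellow's own z axis and vertical below 0.1 rad and linear speed of each of tin_red, tin_blue, tin_yellow below 0.03 m/s and contact force between the fingers and tin_red below 0.3 N and x of tin_blue in the frame of board between -0.125 and 0.125 m and y of tin_blue in the frame of board between -0.06 and 0.06 m and z of tin_blue in the frame of board between 0.007 and 0.017 m and contact force between the fingers and tin_blue below 0.3 N and x of tin_yellow in the frame of board between -0.125 and 0.125 m and y of tin_yellow in the frame of board between -0.06 and 0.06 m and z of tin_yellow in the frame of board between 0.007 and 0.017 m and contact force between the fingers and tin_yellow below 0.3 N), for 0.2 s.
2. the weight stands released on the middle of the scale's pan while the three tins are still on the board (all of step 1 and horizontal distance between weight and scale below 0.015 m and angle between weight's own z axis and vertical below 0.1 rad and z of weight in the frame of scale between 0.047 and 0.057 m and linear speed of weight below 0.03 m/s and contact force between the fingers and weight below 0.3 N), for 0.2 s.
At the end, for the whole second after the job is handed in: The weight stands upright on the scale's pan within 15 mm of its centre; each tin stands upright on the mat of its own colour within 12 mm of its centre; all are released and at rest (horizontal distance between weight and scale below 0.015 m and angle between each of weight, tin_red, tin_blue, tin_yellow's own z axis and vertical below 0.1 rad and z of weight in the frame of scale between 0.047 and 0.057 m and linear speed of each of weight, tin_red, tin_blue, tin_yellow below 0.03 m/s and contact force between the fingers and weight below 0.3 N and horizontal distance between tin_red and mat_red below 0.012 m and z of tin_red in the frame of mat_red between -0.002 and 0.008 m and contact force between the fingers and tin_red below 0.3 N and horizontal distance between tin_blue and mat_blue below 0.012 m and z of tin_blue in the frame of mat_blue between -0.002 and 0.008 m and contact force between the fingers and tin_blue below 0.3 N and horizontal distance between tin_yellow and mat_yellow below 0.012 m and z of tin_yellow in the frame of mat_yellow between -0.002 and 0.008 m and contact force between the fingers and tin_yellow below 0.3 N); the robot touches nothing.
It fails at once if the white jar is shifted by more than 20 mm (distance of jar from where it was at the start of the episode above 0.02 m).
It fails at once if the weight is dropped: let go more than 15 mm above the scale's pan (horizontal distance between weight and scale below 0.065 m and z of weight in the frame of scale above 0.067 m and contact force between the fingers and weight below 0.3 N).
It also fails if it takes over 144 s, if anything falls off the work surface, if the arm or the gripper's body presses on something with over 40 N, if the wrist force passes 120 N, or if a joint passes its speed limit or range.

## Working session

There is one attempt and no reset: what is moved stays moved. The work goes in short steps, Python scripts to look and compute and a shell command to move; the robot and the scene stay as the last step left them, time stands still between calls to the robot, and variables do not carry over. Pictures are saved under pics/ and viewed, at most 14 in all, crops included, and the job is handed in when it is done.

```bash
ls; mkdir -p pics
cat > h.py <<'E'
import numpy as np, cv2
from rig import r
def snap(n,f):
    s=r.snapshot(n); cv2.imwrite('pics/'+f,s['frame']); np.save('pics/'+f+'.npy',s,allow_pickle=True); return s
def load(f): return np.load('pics/'+f+'.npy',allow_pickle=True).item()
def ray(s,u,v):
    f=200/np.tan(np.radians(s['fov_y']/2)); E=np.array(s['extrinsics'])
    d=E[:3,:3]@np.array([(u-s['cx'])/f,-(v-s['cy'])/f,-1]); return E[:3,3],d
def atz(s,u,v,z):
    o,d=ray(s,u,v); return (o+d*(z-o[2])/d[2]).round(4)
def dep(s,u,v):
    o,d=ray(s,u,v); return (o+d*s['z_map'][int(v),int(u)]).round(4)
def st():
    o=r.observe(); print({k:np.round(o[k],4).tolist() for k in ('clock','joint_pos','ee_pos','tool_rot','wrist_force','width','grasp_force')})
E
python3 - <<'E'
from h import *
for n in('scene','top'): 
    s=snap(n,n+'0.png'); print({k:v for k,v in s.items() if k not in('frame','z_map')})
st()
E
```

```text
pics
{'fov_y': 53.75273814166904, 'cx': 320.45245858559116, 'cy': 194.59719204185535, 'extrinsics': array([[-0.27694925, -0.75999383,  0.58796981,  1.2222021 ],
       [ 0.96076594, -0.20940677,  0.18187251,  0.19401037],
       [-0.01509713,  0.61527082,  0.78817123,  0.886401  ],
       [ 0.        ,  0.        ,  0.        ,  1.        ]])}
{'fov_y': 49.87422542360005, 'cx': 309.9250953711499, 'cy': 200.57531505334282, 'extrinsics': array([[ 0.00598546,  0.99269572, -0.12049644,  0.47700215],
       [-0.9999769 ,  0.00555357, -0.00391971, -0.00358577],
       [-0.00322189,  0.12051711,  0.99270602,  1.11883598],
       [ 0.        ,  0.        ,  0.        ,  1.        ]])}
{'clock': 0.1, 'joint_pos': [1.2404, 0.4351, 0.025, 1.574, -0.0116, 1.134, -0.0751], 'ee_pos': [0.141, -0.6084, 0.2306], 'tool_rot': [-0.0007, 0.9935, 0.1136, -0.0001], 'wrist_force': [0.8147, -0.6924, -0.2943], 'width': 0.9981, 'grasp_force': 0.0}
```

View pics/top0.png

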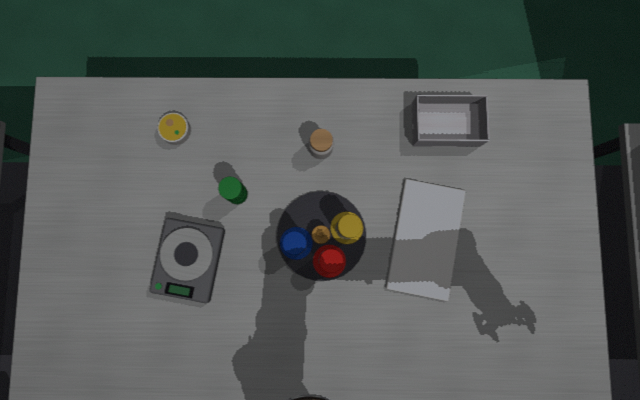

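View pics/scene0.png

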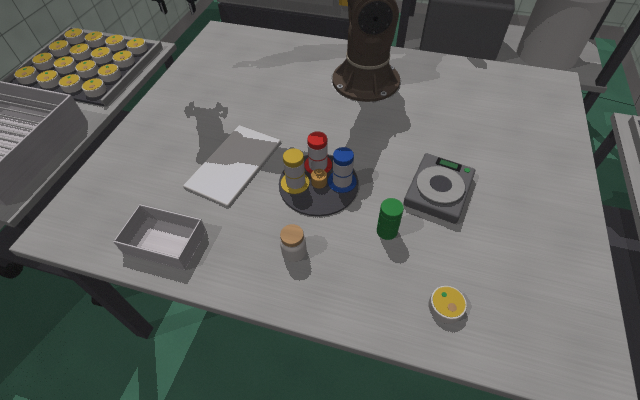

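The top view shows tins blue (295,243), red (329,261) and yellow (347,227) around the weight (320,234), with the jar at (321,141). The scale's mark is at (186,254), the board is centred near (427,240), and the green look-alike is at (232,189). The scene view agrees.

Run:
```python
from h import *
s=load('top0.png'); f=200/np.tan(np.radians(s['fov_y']/2)); E=np.array(s['extrinsics'])
p=E[:3,:3].T@(np.array([.141,-.609,.231])-E[:3,3]); print('tcp px',s['cx']+f*p[0]/-p[2], s['cy']-f*p[1]/-p[2])
v,u=np.mgrid[0:400,0:640]; d=np.stack([(u-s['cx'])/f,-(v-s['cy'])/f,-np.ones(u.shape)],-1)
P=(d*s['z_map'][...,None])@E[:3,:3].T+E[:3,3]; ok=s['z_map']>0
hsv=cv2.cvtColor(s['frame'],cv2.COLOR_BGR2HSV)
def circ(m,n):
    q=P[m&ok]; (c,rad)=cv2.minEnclosingCircle(q[:,:2].astype(np.float32)); print(n,len(q),'mean',q.mean(0).round(4),'circ',np.round(c,4),round(rad,4),'zmed',np.median(q[:,2]).round(4))
H,S,V=hsv[...,0],hsv[...,1],hsv[...,2]
def box(a,b,c,e): return (u>a)&(u<c)&(v>b)&(v<e)
top=(P[...,2]>.11)
circ(box(270,220,314,265)&top,'blue'); circ(box(308,240,349,285)&top,'red'); circ(box(327,205,370,246)&top,'yel')
circ(box(310,222,331,245)&(P[...,2]>.035)&(P[...,2]<.065)&(P[...,2]>.05),'knob')
circ(box(215,170,250,208)&(P[...,2]>.06),'green')
circ(box(305,120,340,160)&(P[...,2]>.075),'jar')
circ(box(150,220,222,290)&(P[...,2]>.047),'pan')
circ(box(150,220,222,290)&(P[...,2]>.047)&(V<70),'mark')
m=box(380,170,475,310)&(P[...,2]>.006)&ok; q=P[m][:,:2].astype(np.float32); print('board',cv2.minAreaRect(q),np.median(P[m][:,2]))
print('board corners',[atz(s,*c,.012)[:2] for c in((405,179),(465,188),(448,301),(387,291))])
m=box(270,185,372,285)&(P[...,2]>.004)&ok; circ(m,'tray')
img=cv2.resize(s['frame'][150:320,140:480],None,fx=2.3,fy=2.3,interpolation=cv2.INTER_CUBIC); img=np.clip(img*1.8,0,255).astype(np.uint8); cv2.imwrite('pics/crop0.png',img)
```

```text
tcp px 620.9187510713451 428.2918228280529
blue 450 mean [0.5002 0.0376 0.1214] circ [0.5003 0.0379] 0.028 zmed 0.1214
red 461 mean [ 0.4598 -0.0473  0.1214] circ [ 0.46   -0.0472] 0.0277 zmed 0.1214
yel 452 mean [ 0.5404 -0.0904  0.1214] circ [ 0.5407 -0.0909] 0.028 zmed 0.1214
knob 23 mean [ 0.523  -0.0251  0.057 ] circ [ 0.5234 -0.0254] 0.0086 zmed 0.0572
green 507 mean [0.6273 0.1896 0.1058] circ [0.63   0.1924] 0.0281 zmed 0.1098
jar 411 mean [ 0.7535 -0.0246  0.0854] circ [ 0.7546 -0.0248] 0.0286 zmed 0.0857
pan 2168 mean [0.4729 0.3062 0.0527] circ [0.4744 0.2947] 0.0767 zmed 0.0527
mark 435 mean [0.4733 0.306  0.053 ] circ [0.4909 0.3111] 0.0473 zmed 0.0531
board ((0.5099554657936096, -0.29762154817581177), (0.22445765137672424, 0.34433799982070923), 89.22441101074219) 0.012443220197539073
board corners [array([ 0.6694, -0.2467]), array([ 0.6465, -0.4019]), array([ 0.3586, -0.3484]), array([ 0.3823, -0.1953])]
tray 6434 mean [ 0.5207 -0.0269  0.0351] circ [ 0.527  -0.0301] 0.1794 zmed 0.0102
```

View pics/crop0.png

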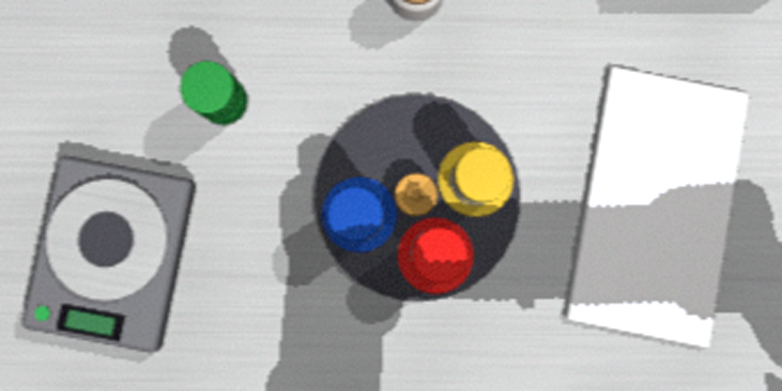

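The crop confirms the geometry: blue is left, red nearest and yellow right of the weight. The tool's current yaw (13°) suits both the tray and the board, so no turns are needed for the tins.

```bash
cat >> h.py <<'E'
from scipy.spatial.transform import Rotation as R
def go(*t):
    o=r.observe(); q=o['tool_rot']; M=R.from_quat([q[1],q[2],q[3],q[0]]).as_matrix(); p=np.array(o['ee_pos'])
    print('at',p.round(4),'yaw',round(np.degrees(np.arctan2(M[1,0],M[0,0])),2),'tilt',M[2].round(3))
    for x in t: print('->',x,'cm',((np.array(x)-p)@M*100).round(2)); p=np.array(x)
E
python3 - <<'E'
from h import *
go((.46,-.0472,.2306),(.46,-.0472,.072))
E
```

```text
at [ 0.141  -0.6084  0.2306] yaw 13.05 tilt [-0.    -0.001 -1.   ]
-> (0.46, -0.0472, 0.2306) cm [ 43.75 -47.47   0.06]
-> (0.46, -0.0472, 0.072) cm [ 0.    0.02 15.86]
```

```bash
python3 -m jog '{"travel":[[2.7,-3,0],[2.7,-3,0],[2.7,-3,0],[2.7,-3,0],[2.7,-3,0],[2.7,-3,0],[2.7,-3,0],[2.7,-3,0]],"turn":[0,0,0,0,0,0,0,0]}' -1 40; python3 -m jog '{"travel":[[2.7,-3,0],[2.7,-3,0],[2.7,-3,0],[2.7,-3,0],[2.7,-3,0],[2.7,-3,0],[2.7,-2.5,0],[0,0,0]],"turn":[0,0,0,0,0,0,0,0]}'
python3 - <<'E'
from h import *
go((.46,-.0472,.2306),(.46,-.0472,.072))
E
```

```text
clock: 0.9
ee_pos: [0.2977, -0.3246, 0.2312]
tool_rot: [-0.0, 0.994, 0.114, -0.0]
wrist_force: [1.3, 0.4, -0.2]
width: 1.003
grasp_force: 0.0
clock: 1.7
ee_pos: [0.4374, -0.0792, 0.2315]
tool_rot: [-0.001, 0.993, 0.117, 0.001]
wrist_force: [-0.7, -0.7, 0.2]
width: 1.002
grasp_force: 0.0
at [ 0.4374 -0.0792  0.2315] yaw 13.44 tilt [ 0.002 -0.002 -1.   ]
-> (0.46, -0.0472, 0.2306) cm [ 2.94 -2.59  0.1 ]
-> (0.46, -0.0472, 0.072) cm [-0.03  0.02 15.86]
```

```bash
python3 -m jog '{"travel":[[1.5,-1.3,0],[1.4,-1.3,0],[0,0,0],[0,0,0]],"turn":[0,0,0,0]}'
python3 - <<'E'
from h import *
s=snap('wrist','w1.png')
go((.46,-.0472,.2306),(.46,-.0472,.072))
E
```

```text
clock: 2.1
ee_pos: [0.4571, -0.0525, 0.231]
tool_rot: [0.0, 0.994, 0.114, -0.001]
wrist_force: [0.5, -0.2, -0.5]
width: 0.997
grasp_force: 0.0
at [ 0.457  -0.0529  0.231 ] yaw 13.02 tilt [-0.001  0.    -1.   ]
-> (0.46, -0.0472, 0.2306) cm [ 0.43 -0.49  0.04]
-> (0.46, -0.0472, 0.072) cm [ 0.02 -0.   15.86]
```

View pics/w1.png

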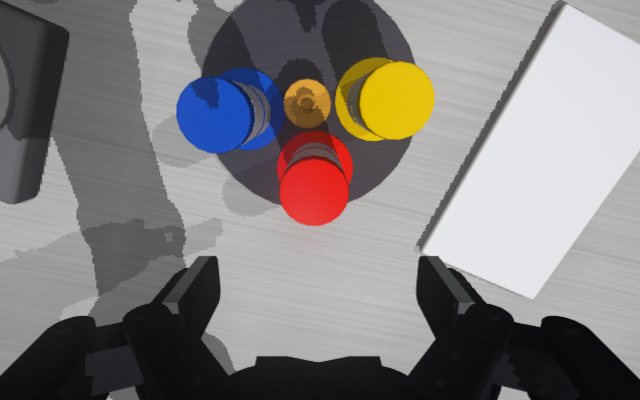

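The wrist view shows the red lid at (314,190), centred between the fingers, with blue at (215,114) and yellow at (396,100). I'll correct the offset and cross-check the red lid's position from this image.

```bash
python3 -m jog '{"travel":[[0.4,-0.5,0],[0,0,0],[0,0,0]],"turn":[0,0,0]}'
python3 - <<'E'
from h import *
s=load('w1.png'); 
f=200/np.tan(np.radians(s['fov_y']/2)); E=np.array(s['extrinsics'])
v,u=np.mgrid[0:400,0:640]; d=np.stack([(u-s['cx'])/f,-(v-s['cy'])/f,-np.ones(u.shape)],-1)
P=(d*s['z_map'][...,None])@E[:3,:3].T+E[:3,3]
m=(abs(P[...,2]-.121)<.006)&(v<250)
n,l,stt,c=cv2.connectedComponentsWithStats(m.astype(np.uint8))
for i in range(1,n):
    if stt[i,4]>500: q=P[l==i]; print(c[i],q.mean(0).round(4),cv2.minEnclosingCircle(q[:,:2].astype(np.float32)))
go((.46,-.0472,.2306),(.46,-.0472,.072))
E
```

```text
clock: 2.45
ee_pos: [0.4603, -0.0464, 0.2313]
tool_rot: [0.0, 0.994, 0.114, 0.0]
wrist_force: [-0.4, 0.2, 0.3]
width: 0.996
grasp_force: 0.0
[395.52640509 100.20763521] [ 0.5413 -0.0917  0.1216] ((0.5408005118370056, -0.09237337857484818), 0.027966583147644997)
[213.60731389 114.64736613] [0.5016 0.0352 0.1216] ((0.5007482767105103, 0.035798151046037674), 0.027971424162387848)
[313.30021254 191.3902763 ] [ 0.4614 -0.0488  0.1216] ((0.45988792181015015, -0.04911702871322632), 0.027947554364800453)
at [ 0.4603 -0.0464  0.2313] yaw 13.04 tilt [ 0.  0. -1.]
-> (0.46, -0.0472, 0.2306) cm [-0.04  0.07  0.07]
-> (0.46, -0.0472, 0.072) cm [-0.   -0.   15.86]
```

```bash
python3 -m jog '{"travel":[[0,0.15,3],[0,0,3],[0,0,3],[0,0,3],[0,0,2],[0,0,1.8],[0,0,0],[0,0,0]],"turn":[0,0,0,0,0,0,0,0]}'; python3 -m jog '{"travel":[[0,0,0],[0,0,0],[0,0,0],[0,0,0],[0,0,0],[0,0,0],[0,0,0],[0,0,0]],"turn":[0,0,0,0,0,0,0,0]}' 1 40
```

```text
clock: 3.25
ee_pos: [0.4607, -0.0479, 0.0736]
tool_rot: [-0.0, 0.994, 0.114, -0.0]
wrist_force: [0.2, 0.2, -0.4]
width: 1.0
grasp_force: 0.0
clock: 4.05
ee_pos: [0.4614, -0.0478, 0.0744]
tool_rot: [0.0, 0.994, 0.114, 0.001]
wrist_force: [-2.0, -1.6, 6.4]
width: 0.645
grasp_force: 41.1
```

```bash
python3 -m jog '{"travel":[[0,0,-1],[0,0,-2],[0,0,-3],[0,0,-3],[0,0,-3],[0,0,-3],[0,0,0],[0,0,0]],"turn":[0,0,0,0,0,0,0,0]}'
python3 - <<'E'
from h import *
st(); go((.43,-.313,.22),(.43,-.313,.0765))
E
```

```text
clock: 4.85
ee_pos: [0.4608, -0.0478, 0.2242]
tool_rot: [0.0, 0.994, 0.114, 0.001]
wrist_force: [-0.4, 0.3, -2.2]
width: 0.644
grasp_force: 42.8
{'clock': 4.85, 'joint_pos': [0.3454, 0.2124, -0.4196, 1.9344, 0.1021, 1.0132, -1.4631], 'ee_pos': [0.4608, -0.0478, 0.2242], 'tool_rot': [0.0003, 0.9935, 0.1135, 0.0009], 'wrist_force': [-0.375, 0.3349, -2.1636], 'width': 0.644, 'grasp_force': 42.7955}
at [ 0.4608 -0.0478  0.2242] yaw 13.04 tilt [ 0.002  0.001 -1.   ]
-> (0.43, -0.313, 0.22) cm [-8.99 25.14  0.43]
-> (0.43, -0.313, 0.0765) cm [-2.000e-02 -1.000e-02  1.435e+01]
```

```bash
python3 -m jog '{"travel":[[-0.7,2,0],[-1.3,3.6,0],[-1.4,4,0],[-1.4,4,0],[-1.4,4,0],[-1.4,4,0],[-0.9,2.5,0],[-0.4,1,0]],"turn":[0,0,0,0,0,0,0,0]}'; python3 -m jog '{"travel":[[0,0,2],[0,0,3],[0,0,3],[0,0,2],[0,0,1],[0,0,0],[0,0,0]],"turn":[0,0,0,0,0,0,0]}'
python3 - <<'E'
from h import *
go((.43,-.313,.0765))
E
```

```text
clock: 5.65
ee_pos: [0.4287, -0.3152, 0.2218]
tool_rot: [-0.0, 0.994, 0.112, -0.001]
wrist_force: [0.4, 0.8, -1.4]
width: 0.646
grasp_force: 42.8
clock: 6.35
ee_pos: [0.4311, -0.3121, 0.1138]
tool_rot: [0.0, 0.993, 0.114, 0.0]
wrist_force: [-0.4, -0.3, -1.6]
width: 0.644
grasp_force: 42.8
at [ 0.4311 -0.3121  0.1138] yaw 13.08 tilt [ 0.  0. -1.]
-> (0.43, -0.313, 0.0765) cm [-0.13  0.07  3.73]
```

```bash
python3 -m jog '{"travel":[[0,0,1.4],[0,0,1.2],[0,0,0.8],[0,0,0.4],[0,0,0],[0,0,0]],"turn":[0,0,0,0,0,0]}'; python3 -m jog '{"travel":[[0,0,0],[0,0,0],[0,0,0],[0,0,0],[0,0,0],[0,0,0]],"turn":[0,0,0,0,0,0]}' -1; python3 -m jog '{"travel":[[0,0,-2],[0,0,-3],[0,0,-3],[0,0,-3],[0,0,-3],[0,0,-1],[0,0,0]],"turn":[0,0,0,0,0,0,0]}'
python3 - <<'E'
from h import *
go((.5405,-.0915,.2306))
E
```

```text
clock: 6.95
ee_pos: [0.4309, -0.3125, 0.0755]
tool_rot: [0.0, 0.994, 0.114, 0.0]
wrist_force: [-0.5, -0.6, -1.3]
width: 0.647
grasp_force: 42.7
clock: 7.55
ee_pos: [0.4307, -0.3124, 0.0753]
tool_rot: [0.0, 0.994, 0.114, -0.0]
wrist_force: [0.0, -0.6, 0.9]
width: 1.001
grasp_force: 0.0
clock: 8.25
ee_pos: [0.4314, -0.3128, 0.2266]
tool_rot: [0.001, 0.994, 0.114, 0.001]
wrist_force: [-0.1, 0.7, 0.7]
width: 0.999
grasp_force: 0.0
at [ 0.4314 -0.3128  0.2266] yaw 13.04 tilt [ 0.002  0.002 -1.   ]
-> (0.5405, -0.0915, 0.2306) cm [ 15.63 -19.09  -0.41]
```

```bash
python3 -m jog '{"travel":[[1.6,-2,0],[2.5,-3,0],[2.6,-3.2,0],[2.6,-3.2,0],[2.6,-3.2,0],[2.2,-2.7,0],[1.5,-1.8,0],[0,0,0]],"turn":[0,0,0,0,0,0,0,0]}';  python3 -m jog '{"travel":[[0,0,0],[0,0,0]],"turn":[0,0]}'
python3 - <<'E'
from h import *
go((.5405,-.0915,.0745))
E
```

```text
clock: 9.05
ee_pos: [0.54, -0.0866, 0.2235]
tool_rot: [-0.001, 0.993, 0.117, -0.001]
wrist_force: [-0.2, -0.1, 0.0]
width: 0.996
grasp_force: 0.0
clock: 9.25
ee_pos: [0.5386, -0.0923, 0.2242]
tool_rot: [0.0, 0.994, 0.113, -0.001]
wrist_force: [-0.0, -0.8, -0.2]
width: 1.002
grasp_force: 0.0
at [ 0.5386 -0.0923  0.2242] yaw 12.96 tilt [-0.002 -0.    -1.   ]
-> (0.5405, -0.0915, 0.0745) cm [ 0.23 -0.04 14.97]
```

```bash
python3 -m jog '{"travel":[[0.2,0,2],[0,0,3],[0,0,3],[0,0,3],[0,0,2.5],[0,0,1.4],[0,0,0],[0,0,0]],"turn":[0,0,0,0,0,0,0,0]}'; python3 -m jog '{"travel":[[0,0,0],[0,0,0],[0,0,0],[0,0,0],[0,0,0],[0,0,0],[0,0,0]],"turn":[0,0,0,0,0,0,0]}' 1 40;  python3 -m jog '{"travel":[[0,0,-1],[0,0,-2],[0,0,-3],[0,0,-3],[0,0,-3],[0,0,-3],[0,0,0],[0,0,0]],"turn":[0,0,0,0,0,0,0,0]}'
python3 - <<'E'
from h import *
go((.514,-.298,.225))
E
```

```text
clock: 10.05
ee_pos: [0.5417, -0.0911, 0.0769]
tool_rot: [0.0, 0.994, 0.113, 0.0]
wrist_force: [-0.2, -0.6, 1.4]
width: 1.005
grasp_force: 0.0
clock: 10.75
ee_pos: [0.5423, -0.0908, 0.0776]
tool_rot: [0.0, 0.994, 0.114, 0.001]
wrist_force: [-0.8, -0.9, 6.2]
width: 0.646
grasp_force: 41.3
clock: 11.55
ee_pos: [0.5415, -0.0906, 0.2272]
tool_rot: [0.0, 0.994, 0.114, 0.001]
wrist_force: [-0.0, 0.1, -2.7]
width: 0.646
grasp_force: 43.0
at [ 0.5415 -0.0906  0.2272] yaw 13.05 tilt [ 0.001  0.001 -1.   ]
-> (0.514, -0.298, 0.225) cm [-7.37 19.58  0.23]
```

```bash
python3 -m jog '{"travel":[[-0.7,2,0],[-1.3,3.6,0],[-1.4,3.6,0],[-1.4,3.6,0],[-1.3,3.5,0],[-0.9,2.3,0],[-0.4,1,0],[0,0,0]],"turn":[0,0,0,0,0,0,0,0]}'; python3 -m jog '{"travel":[[0,0,2],[0,0,3],[0,0,3],[0,0,2],[0,0,1],[0,0,0],[0,0,0]],"turn":[0,0,0,0,0,0,0]}'
python3 - <<'E'
from h import *
go((.514,-.298,.079))
E
```

```text
clock: 12.35
ee_pos: [0.5125, -0.2993, 0.2251]
tool_rot: [-0.0, 0.994, 0.112, -0.001]
wrist_force: [0.6, -0.3, -2.4]
width: 0.643
grasp_force: 43.0
clock: 13.05
ee_pos: [0.5144, -0.2975, 0.1171]
tool_rot: [0.0, 0.993, 0.114, 0.0]
wrist_force: [0.1, 0.0, -1.3]
width: 0.645
grasp_force: 43.0
at [ 0.5144 -0.2975  0.1171] yaw 13.11 tilt [ 0.001  0.    -1.   ]
-> (0.514, -0.298, 0.079) cm [-0.06  0.03  3.81]
```

```bash
python3 -m jog '{"travel":[[0,0,1.4],[0,0,1.2],[0,0,0.8],[0,0,0.4],[0,0,0],[0,0,0]],"turn":[0,0,0,0,0,0]}'; python3 -m jog '{"travel":[[0,0,0],[0,0,0],[0,0,0],[0,0,0],[0,0,0],[0,0,0]],"turn":[0,0,0,0,0,0]}' -1; python3 -m jog '{"travel":[[0,0,-2],[0,0,-3],[0,0,-3],[0,0,-3],[0,0,-3],[0,0,-1],[0,0,0]],"turn":[0,0,0,0,0,0,0]}'
python3 - <<'E'
from h import *
go((.5005,.0368,.228))
E
```

```text
clock: 13.65
ee_pos: [0.5134, -0.2984, 0.0784]
tool_rot: [0.0, 0.994, 0.114, -0.0]
wrist_force: [-2.5, 0.8, 3.7]
width: 0.647
grasp_force: 43.0
clock: 14.25
ee_pos: [0.5137, -0.2982, 0.0783]
tool_rot: [0.0, 0.994, 0.114, 0.0]
wrist_force: [0.1, 0.5, 0.2]
width: 1.001
grasp_force: 0.0
clock: 14.95
ee_pos: [0.5144, -0.2986, 0.2298]
tool_rot: [0.001, 0.994, 0.114, 0.001]
wrist_force: [0.7, 0.0, -0.5]
width: 1.0
grasp_force: 0.0
at [ 0.5144 -0.2986  0.2298] yaw 13.04 tilt [ 0.002  0.002 -1.   ]
-> (0.5005, 0.0368, 0.228) cm [  6.22 -32.99   0.12]
```

```bash
python3 -m jog '{"travel":[[0.4,-2,0],[0.7,-3.5,0],[0.8,-4.5,0],[0.9,-4.6,0],[0.9,-4.6,0],[0.9,-4.6,0],[0.8,-4.5,0],[0.5,-3,0]],"turn":[0,0,0,0,0,0,0,0]}';  python3 -m jog '{"travel":[[0.3,-1.6,0],[0,0,0],[0,0,0],[0,0,0]],"turn":[0,0,0,0]}'
python3 - <<'E'
from h import *
go((.5005,.0368,.0745))
E
```

```text
clock: 15.75
ee_pos: [0.499, 0.0235, 0.2268]
tool_rot: [-0.001, 0.993, 0.115, -0.001]
wrist_force: [0.9, 0.3, -0.2]
width: 0.998
grasp_force: 0.0
clock: 16.15
ee_pos: [0.4995, 0.0345, 0.2275]
tool_rot: [0.0, 0.994, 0.113, -0.001]
wrist_force: [0.0, -0.7, -1.2]
width: 0.999
grasp_force: 0.0
at [0.4995 0.0345 0.2275] yaw 12.93 tilt [-0.001  0.    -1.   ]
-> (0.5005, 0.0368, 0.0745) cm [ 0.17 -0.2  15.3 ]
```

```bash
python3 -m jog '{"travel":[[0.1,-0.2,2],[0,0,3],[0,0,3],[0,0,3],[0,0,2.5],[0,0,1.7],[0,0,0],[0,0,0]],"turn":[0,0,0,0,0,0,0,0]}'; python3 -m jog '{"travel":[[0,0,0],[0,0,0],[0,0,0],[0,0,0],[0,0,0],[0,0,0],[0,0,0]],"turn":[0,0,0,0,0,0,0]}' 1 40;  python3 -m jog '{"travel":[[0,0,-1],[0,0,-2],[0,0,-3],[0,0,-3],[0,0,-3],[0,0,-3],[0,0,0],[0,0,0]],"turn":[0,0,0,0,0,0,0,0]}'
python3 - <<'E'
from h import *
go((.598,-.283,.225))
E
```

```text
clock: 16.95
ee_pos: [0.5003, 0.0375, 0.0764]
tool_rot: [0.0, 0.994, 0.113, -0.0]
wrist_force: [0.2, 0.4, -0.4]
width: 0.999
grasp_force: 0.0
clock: 17.65
ee_pos: [0.5012, 0.0382, 0.0775]
tool_rot: [0.0, 0.994, 0.113, 0.001]
wrist_force: [-0.5, -1.7, 4.4]
width: 0.641
grasp_force: 41.2
clock: 18.45
ee_pos: [0.5003, 0.0384, 0.2271]
tool_rot: [0.0, 0.994, 0.114, 0.001]
wrist_force: [-0.5, -0.2, -2.5]
width: 0.643
grasp_force: 43.0
at [0.5003 0.0384 0.2271] yaw 13.05 tilt [ 0.001  0.    -1.   ]
-> (0.598, -0.283, 0.225) cm [ 2.26 33.52  0.22]
```

```bash
python3 -m jog '{"travel":[[0.1,2,0],[0.2,3.5,0],[0.3,4.5,0],[0.4,4.7,0],[0.4,4.7,0],[0.3,4.6,0],[0.3,4.5,0],[0.2,3,0]],"turn":[0,0,0,0,0,0,0,0]}';  python3 -m jog '{"travel":[[0,2,0],[0,0,0],[0,0,2],[0,0,3],[0,0,3],[0,0,2],[0,0,1],[0,0,0]],"turn":[0,0,0,0,0,0,0,0]}'; python3 -m jog '{"travel":[[0,0,0],[0,0,0]],"turn":[0,0]}'
python3 - <<'E'
from h import *
go((.598,-.283,.0787))
E
```

```text
clock: 19.25
ee_pos: [0.5918, -0.2674, 0.2241]
tool_rot: [0.0, 0.994, 0.112, -0.002]
wrist_force: [-0.2, -0.4, -1.7]
width: 0.648
grasp_force: 42.9
clock: 20.05
ee_pos: [0.596, -0.2818, 0.1143]
tool_rot: [-0.001, 0.993, 0.114, -0.002]
wrist_force: [-0.0, 0.9, -2.2]
width: 0.649
grasp_force: 43.0
clock: 20.25
ee_pos: [0.5982, -0.283, 0.1177]
tool_rot: [0.0, 0.994, 0.114, 0.001]
wrist_force: [0.5, -0.2, -2.2]
width: 0.648
grasp_force: 43.0
at [ 0.5982 -0.283   0.1177] yaw 13.05 tilt [ 0.002  0.001 -1.   ]
-> (0.598, -0.283, 0.0787) cm [-0.02 -0.01  3.9 ]
```

```bash
python3 -m jog '{"travel":[[0,0,1.4],[0,0,1.3],[0,0,0.8],[0,0,0.4],[0,0,0],[0,0,0]],"turn":[0,0,0,0,0,0]}'; python3 -m jog '{"travel":[[0,0,0],[0,0,0],[0,0,0],[0,0,0],[0,0,0],[0,0,0]],"turn":[0,0,0,0,0,0]}' -1; python3 -m jog '{"travel":[[0,0,-2],[0,0,-3],[0,0,-3],[0,0,-3],[0,0,-3],[0,0,-1],[0,0,0]],"turn":[0,0,0,0,0,0,0]}'
python3 - <<'E'
from h import *
go((.46,-.04,.23))
E
```

```text
clock: 20.85
ee_pos: [0.5972, -0.2834, 0.0781]
tool_rot: [0.0, 0.994, 0.113, -0.0]
wrist_force: [-4.6, 1.0, 10.3]
width: 0.648
grasp_force: 42.8
clock: 21.45
ee_pos: [0.5973, -0.283, 0.0772]
tool_rot: [-0.0, 0.994, 0.114, -0.0]
wrist_force: [0.3, 0.0, 0.8]
width: 1.002
grasp_force: 0.0
clock: 22.15
ee_pos: [0.5981, -0.2832, 0.2289]
tool_rot: [0.001, 0.994, 0.114, 0.001]
wrist_force: [0.3, 0.9, -0.0]
width: 1.004
grasp_force: 0.0
at [ 0.5981 -0.2832  0.2289] yaw 13.04 tilt [ 0.002  0.002 -1.   ]
-> (0.46, -0.04, 0.23) cm [ -7.97 -26.81  -0.18]
```

```bash
python3 -m jog '{"travel":[[-0.5,-2,0],[-1,-3.5,0],[-1.3,-4.2,0],[-1.3,-4.3,0],[-1.3,-4.3,0],[-1.1,-4,0],[-0.9,-3,0],[-0.5,-1.5,0]],"turn":[0,0,0,0,0,0,0,0]}'; python3 -m jog '{"travel":[[0,0,0],[0,0,0],[0,0,0]],"turn":[0,0,0]}'
python3 - <<'E'
from h import *
a=snap('top','top2.png'); s=snap('wrist','w2.png')
go((.523,-.0255,.23))
img=np.vstack([cv2.resize(a['frame'][150:320,140:480],(600,300)),cv2.resize(s['frame'][:300],(600,281))]); cv2.imwrite('pics/c2.png',img)
E
```

```text
clock: 22.95
ee_pos: [0.4576, -0.0374, 0.226]
tool_rot: [-0.0, 0.993, 0.115, -0.001]
wrist_force: [-0.2, -0.7, 1.1]
width: 1.0
grasp_force: 0.0
clock: 23.25
ee_pos: [0.4604, -0.0412, 0.2269]
tool_rot: [0.0, 0.994, 0.113, -0.0]
wrist_force: [-0.1, 0.4, 0.5]
width: 0.997
grasp_force: 0.0
at [ 0.4603 -0.041   0.227 ] yaw 12.93 tilt [-0. -0. -1.]
-> (0.523, -0.0255, 0.23) cm [ 6.45 -0.1  -0.31]
```

View pics/c2.png

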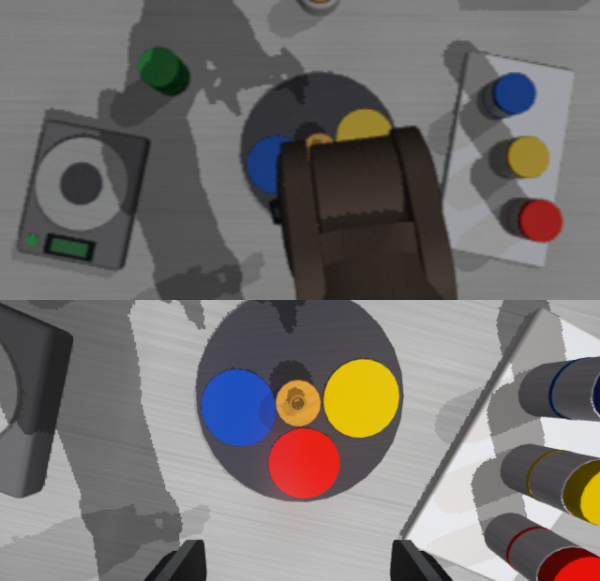

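All three tins stand on the white board (upper half: blue (514,93), yellow (528,157), red (540,220)). The lower half shows the mats free and the weight at (298,402) on the tray.

Run:
```python
from h import *
s=load('w2.png'); f=200/np.tan(np.radians(s['fov_y']/2)); E=np.array(s['extrinsics'])
hsv=cv2.cvtColor(s['frame'],cv2.COLOR_BGR2HSV); H,S,V=[hsv[...,i].astype(int) for i in range(3)]
v,u=np.mgrid[0:400,0:640]; d=np.stack([(u-s['cx'])/f,-(v-s['cy'])/f,-np.ones(u.shape)],-1)@E[:3,:3].T; o=E[:3,3]
def at(z): return o+d*((z-o[2])/d[...,2])[...,None]
P=o+d*s['z_map'][...,None]
for n,m in (('blue',(H>100)&(H<130)),('red',(H<6)|(H>174)),('yel',(H>21)&(H<33))):
    m=m&(S>150)&(u<430)&(v<260)&(v>40); n_,l,t,c=cv2.connectedComponentsWithStats(m.astype(np.uint8)); i=1+t[1:,4].argmax()
    q=at(.011)[l==i][:,:2].astype(np.float32); h=cv2.convexHull(q); print(n,len(q),cv2.minEnclosingCircle(q),cv2.fitEllipse(h), np.median(P[l==i][:,2]))
m=(H>10)&(H<20)&(S>120)&(u>280)&(u<360)&(v>70)&(v<150)
for z0,z1 in((.05,.07),(.035,.05)):
    k=(P[...,2]>z0)&(P[...,2]<z1)&(u>280)&(u<360)&(v>70)&(v<150); print('w',cv2.minEnclosingCircle(P[k][:,:2].astype(np.float32)),P[k].mean(0),k.sum())
k=(P[...,2]>.005)&(P[...,2]<.0095)&(u>190)&(u<440)&(v<230); h=cv2.convexHull(P[k][:,:2].astype(np.float32)); print('tray',cv2.fitEllipse(h))
a=load('top2.png')
print('scale mark top cam',atz(a,186,254,.052))
```

```text
blue 5166 ((0.5026866793632507, 0.03562246263027191), 0.041928187012672424) ((0.5027498602867126, 0.035924408584833145), (0.08249182254076004, 0.08333475142717361), 93.99457550048828) 0.011849048147384661
red 4505 ((0.45800021290779114, -0.0494496189057827), 0.042170200496912) ((0.4579141438007355, -0.04938291013240814), (0.08328112214803696, 0.08359446376562119), 117.24321746826172) 0.011784877252205395
yel 5365 ((0.5428561568260193, -0.09418929368257523), 0.0421585850417614) ((0.5427167415618896, -0.09416153281927109), (0.08324204385280609, 0.08371076732873917), 139.02203369140625) 0.011739184486932286
w ((0.5236243605613708, -0.026800278574228287), 0.008876347914338112) [ 0.52389565 -0.02680645  0.05675649] 169
w ((0.523406982421875, -0.027072222903370857), 0.0229905117303133) [ 0.52401396 -0.02693743  0.04475   ] 1708
tray ((0.5221928954124451, -0.02910960279405117), (0.22967521846294403, 0.23091475665569305), 28.110668182373047)
scale mark top cam [0.4722 0.3051 0.052 ]
```

```bash
python3 -m jog '{"travel":[[1.5,0,0],[2,0,0],[2,0,0],[1,0,0],[0,0,0],[0,0,0],[0,0,0]],"turn":[0,0,0,0,0,0,0]}'
python3 - <<'E'
from h import *
go((.5236,-.0255,.018))
E
```

```text
clock: 24.05
ee_pos: [0.5224, -0.0255, 0.2272]
tool_rot: [0.0, 0.994, 0.113, -0.0]
wrist_force: [0.5, -1.7, 0.3]
width: 0.996
grasp_force: 0.0
at [ 0.5224 -0.0255  0.2272] yaw 13.02 tilt [-0.001  0.    -1.   ]
-> (0.5236, -0.0255, 0.018) cm [1.300e-01 2.000e-02 2.092e+01]
```

```bash
python3 -m jog '{"travel":[[0.1,0,2],[0,0,3.5],[0,0,4],[0,0,4],[0,0,3],[0,0,2],[0,0,1],[0,0,0.5]],"turn":[0,0,0,0,0,0,0,0]}'; python3 -m jog '{"travel":[[0,0,0],[0,0,0],[0,0,0]],"turn":[0,0,0]}'
python3 - <<'E'
from h import *
go((.5236,-.0255,.018))
E
```

```text
clock: 24.85
ee_pos: [0.5236, -0.025, 0.0269]
tool_rot: [0.0, 0.994, 0.114, -0.0]
wrist_force: [-0.2, -0.1, 0.2]
width: 0.998
grasp_force: 0.0
clock: 25.15
ee_pos: [0.5249, -0.0249, 0.0283]
tool_rot: [0.0, 0.994, 0.114, 0.001]
wrist_force: [0.3, 0.1, 0.5]
width: 0.999
grasp_force: 0.0
at [ 0.5249 -0.0249  0.0283] yaw 13.04 tilt [ 0.002  0.001 -1.   ]
-> (0.5236, -0.0255, 0.018) cm [-0.14  0.03  1.03]
```

```bash
python3 -m jog '{"travel":[[-0.1,0,0.5],[0,0,0.5],[0,0,0],[0,0,0]],"turn":[0,0,0,0]}'; python3 -m jog '{"travel":[[0,0,0],[0,0,0],[0,0,0],[0,0,0],[0,0,0],[0,0,0],[0,0,0],[0,0,0]],"turn":[0,0,0,0,0,0,0,0]}' 1 70; python3 -m jog '{"travel":[[0,0,-1],[0,0,-1.5],[0,0,0],[0,0,0]],"turn":[0,0,0,0]}'
```

```text
clock: 25.55
ee_pos: [0.523, -0.0251, 0.0171]
tool_rot: [-0.0, 0.994, 0.114, -0.0]
wrist_force: [0.4, -0.9, -0.1]
width: 1.0
grasp_force: 0.0
clock: 26.35
ee_pos: [0.5234, -0.0253, 0.0179]
tool_rot: [0.0, 0.994, 0.113, 0.0]
wrist_force: [-1.8, -1.2, 7.2]
width: 0.518
grasp_force: 70.5
clock: 26.75
ee_pos: [0.5232, -0.0251, 0.0424]
tool_rot: [0.0, 0.994, 0.114, 0.0]
wrist_force: [1.0, 0.2, -4.9]
width: 0.519
grasp_force: 72.0
```

```bash
python3 -m jog '{"travel":[[0,0,-2],[0,0,-3],[0,0,-3],[0,0,-3],[0,0,-2],[0,0,0],[0,0,0]],"turn":[0,0,0,0,0,0,0]}'
python3 - <<'E'
from h import *
go((.473,.306,.17))
E
```

```text
clock: 27.45
ee_pos: [0.5226, -0.0253, 0.1712]
tool_rot: [0.0, 0.994, 0.114, -0.001]
wrist_force: [-0.2, -0.8, -5.1]
width: 0.513
grasp_force: 72.5
at [ 0.5226 -0.0253  0.1712] yaw 13.03 tilt [-0.001  0.    -1.   ]
-> (0.473, 0.306, 0.17) cm [  2.64 -33.39   0.12]
```

```bash
python3 -m jog '{"travel":[[0.2,-2,0],[0.3,-3.5,0],[0.3,-4,0],[0.4,-4.5,0],[0.4,-4.5,0],[0.4,-4.5,0],[0.3,-4,0],[0.2,-3,0]],"turn":[0,0,0,0,0,0,0,0]}'; python3 -m jog '{"travel":[[0.1,-2,0],[0,-1.4,0],[0,0,0],[0,0,0],[0,0,0]],"turn":[0,0,0,0,0]}'
python3 - <<'E'
from h import *
s=snap('wrist','w3.png'); a=snap('top','top3.png'); sc=snap('scene','s3.png')
go((.473,.306,.062))
c=sc['frame'][90:270,380:640]
img=np.vstack([s['frame'],np.hstack([cv2.resize(a['frame'][200:310,130:270],(255,200)),cv2.resize(c,(385,200))])]); cv2.imwrite('pics/c3.png',img)
E
```

```text
clock: 28.25
ee_pos: [0.4778, 0.2753, 0.17]
tool_rot: [0.0, 0.993, 0.115, -0.002]
wrist_force: [0.6, -0.1, -4.9]
width: 0.52
grasp_force: 72.6
clock: 28.75
ee_pos: [0.4736, 0.3043, 0.1717]
tool_rot: [0.001, 0.994, 0.113, -0.0]
wrist_force: [0.2, -0.4, -4.5]
width: 0.518
grasp_force: 72.7
at [0.4737 0.305  0.1723] yaw 12.94 tilt [ 0.     0.001 -1.   ]
-> (0.473, 0.306, 0.062) cm [-0.04 -0.12 11.03]
```

View pics/c3.png

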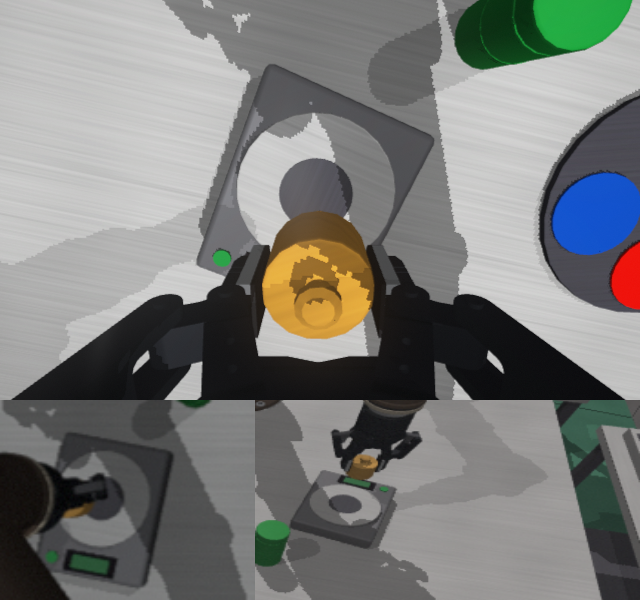

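The weight is held upright between the pads. The mark appears at about (316,194) in the wrist image.

```bash
python3 - <<'E'
from h import *
s=load('w3.png'); print(atz(s,316,194,.052), atz(s,316,186,.052))
E
python3 -m jog '{"travel":[[0,-0.1,2],[0,0,3],[0,0,2.5],[0,0,1.5],[0,0,0.5],[0,0,0],[0,0,0],[0,0,0]],"turn":[0,0,0,0,0,0,0,0]}'
python3 - <<'E'
from h import *
go((.473,.306,.0625))
E
```

```text
[0.4737 0.3048 0.052 ] [0.4803 0.3063 0.052 ]
clock: 29.7
ee_pos: [0.4736, 0.3076, 0.0784]
tool_rot: [-0.0, 0.994, 0.113, 0.001]
wrist_force: [-0.3, -0.2, -5.0]
width: 0.513
grasp_force: 72.7
at [0.4736 0.3076 0.0784] yaw 13.03 tilt [ 0.002 -0.001 -1.   ]
-> (0.473, 0.306, 0.0625) cm [-0.09  0.14  1.59]
```

```bash
python3 -m jog '{"travel":[[-0.1,0.1,0.5],[0,0,0.5],[0,0,0.4],[0,0,0.2],[0,0,0],[0,0,0],[0,0,0]],"turn":[0,0,0,0,0,0,0]}'
```

```text
clock: 30.4
ee_pos: [0.472, 0.3057, 0.0619]
tool_rot: [0.0, 0.994, 0.114, -0.0]
wrist_force: [-3.1, -3.4, 8.5]
width: 0.518
grasp_force: 74.4
```

```bash
python3 -m jog '{"travel":[[0,0,0],[0,0,0],[0,0,0],[0,0,0],[0,0,0],[0,0,0],[0,0,0]],"turn":[0,0,0,0,0,0,0]}' -1 40;  python3 -m jog '{"travel":[[0,0,-2],[0,0,-3],[0,0,-3.5],[0,0,-3.5],[0,0,-3],[0,0,-1.5],[0,0,0],[0,0,0]],"turn":[0,0,0,0,0,0,0,0]}'
python3 - <<'E'
from h import *
s=snap('wrist','w4.png'); f=200/np.tan(np.radians(s['fov_y']/2)); E=np.array(s['extrinsics'])
v,u=np.mgrid[0:400,0:640]; d=np.stack([(u-s['cx'])/f,-(v-s['cy'])/f,-np.ones(u.shape)],-1)
P=(d*s['z_map'][...,None])@E[:3,:3].T+E[:3,3]
k=(np.hypot(P[...,0]-.473,P[...,1]-.305)<.045)
for a,b in((.08,.097),(.095,.11)): 
    m=k&(P[...,2]>a)&(P[...,2]<b); print(cv2.minEnclosingCircle(P[m][:,:2].astype(np.float32)),np.median(P[m][:,2]))
go((.4309,-.3125,.23))
E
```

```text
clock: 31.1
ee_pos: [0.4721, 0.306, 0.0612]
tool_rot: [0.0, 0.994, 0.114, -0.0]
wrist_force: [-0.5, -0.5, 0.2]
width: 0.997
grasp_force: 0.0
clock: 31.9
ee_pos: [0.472, 0.3057, 0.2258]
tool_rot: [0.0, 0.994, 0.114, -0.0]
wrist_force: [-0.1, 1.1, -0.7]
width: 1.0
grasp_force: 0.0
((0.4719579517841339, 0.3050747513771057), 0.023098569363355637) 0.08871159358183875
((0.47237610816955566, 0.3051096200942993), 0.009035952389240265) 0.10066222281955228
at [0.4717 0.3054 0.2252] yaw 13.04 tilt [-0.001  0.001 -1.   ]
-> (0.4309, -0.3125, 0.23) cm [-17.93  59.28  -0.41]
```

View pics/w4.png

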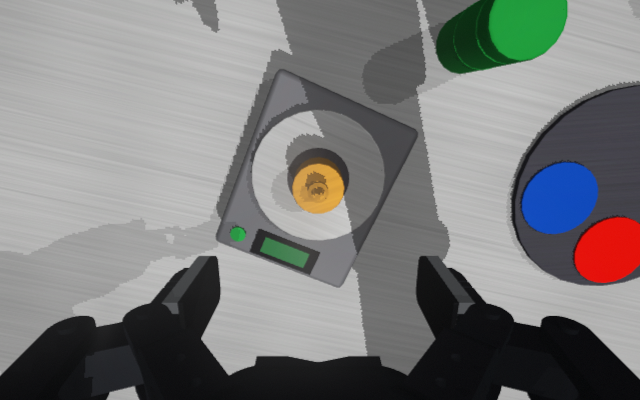

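The weight stands on the pan's marked middle (318,188), about 2 mm off. Next, the tins go back, starting with red.

```bash
python3 -m jog '{"travel":[[-0.6,2,0],[-1.1,3.6,0],[-1.3,4.3,0],[-1.3,4.3,0],[-1.3,4.3,0],[-1.3,4.3,0],[-1.3,4.3,0],[-1.3,4.3,0]],"turn":[0,0,0,0,0,0,0,0]}';  python3 -m jog '{"travel":[[-1.3,4.3,0],[-1.3,4.3,0],[-1.3,4.3,0],[-1.3,4.3,0],[-1.3,4.3,0],[-1.1,3.6,0],[-0.7,2.4,0],[0,0,0]],"turn":[0,0,0,0,0,0,0,0]}'; python3 -m jog '{"travel":[[0,0,0],[0,0,0],[0,0,0]],"turn":[0,0,0]}'
python3 - <<'E'
from h import *
go((.4309,-.3125,.0755))
E
```

```text
clock: 32.75
ee_pos: [0.4493, -0.0233, 0.2251]
tool_rot: [-0.0, 0.994, 0.114, -0.001]
wrist_force: [1.2, -0.6, -1.1]
width: 1.001
grasp_force: 0.0
clock: 33.55
ee_pos: [0.4297, -0.3119, 0.2245]
tool_rot: [-0.0, 0.994, 0.111, -0.001]
wrist_force: [0.1, -0.4, 0.4]
width: 0.996
grasp_force: 0.0
clock: 33.85
ee_pos: [0.4319, -0.3066, 0.226]
tool_rot: [-0.0, 0.993, 0.115, -0.0]
wrist_force: [0.5, 0.2, 0.2]
width: 0.998
grasp_force: 0.0
at [ 0.4319 -0.3066  0.226 ] yaw 13.16 tilt [-0.    -0.001 -1.   ]
-> (0.4309, -0.3125, 0.0755) cm [-0.23  0.56 15.05]
```

```bash
python3 -m jog '{"travel":[[-0.2,0.5,2],[0,0,3],[0,0,3],[0,0,3],[0,0,2.5],[0,0,1.3],[0,0,0],[0,0,0]],"turn":[0,0,0,0,0,0,0,0]}'; python3 -m jog '{"travel":[[0,0,0],[0,0,0],[0,0,0],[0,0,0],[0,0,0],[0,0,0],[0,0,0]],"turn":[0,0,0,0,0,0,0]}' 1 40;  python3 -m jog '{"travel":[[0,0,-1],[0,0,-2],[0,0,-3],[0,0,-3],[0,0,-3],[0,0,-3],[0,0,0],[0,0,0]],"turn":[0,0,0,0,0,0,0,0]}'
python3 - <<'E'
from h import *
go((.4585,-.0478,.225))
E
```

```text
clock: 34.65
ee_pos: [0.4315, -0.3132, 0.0791]
tool_rot: [0.0, 0.993, 0.114, 0.0]
wrist_force: [0.5, 0.0, -0.4]
width: 1.002
grasp_force: 0.0
clock: 35.35
ee_pos: [0.4316, -0.3136, 0.0795]
tool_rot: [0.001, 0.994, 0.114, 0.001]
wrist_force: [-0.3, 1.6, 7.6]
width: 0.645
grasp_force: 41.1
clock: 36.15
ee_pos: [0.431, -0.3135, 0.2293]
tool_rot: [0.001, 0.994, 0.114, 0.001]
wrist_force: [0.6, -0.1, -2.1]
width: 0.647
grasp_force: 42.8
at [ 0.431  -0.3135  0.2293] yaw 13.04 tilt [ 0.001  0.001 -1.   ]
-> (0.4585, -0.0478, 0.225) cm [  8.68 -25.26   0.41]
```

```bash
python3 -m jog '{"travel":[[0.7,-2,0],[1.3,-3.6,0],[1.4,-4,0],[1.4,-4.1,0],[1.4,-4.1,0],[1.2,-4,0],[0.9,-2.5,0],[0.4,-1,0]],"turn":[0,0,0,0,0,0,0,0]}'; python3 -m jog '{"travel":[[0,0,2],[0,0,3],[0,0,3],[0,0,2],[0,0,1],[0,0,0],[0,0,0]],"turn":[0,0,0,0,0,0,0]}'
python3 - <<'E'
from h import *
go((.459,-.0478,.0787))
E
```

```text
clock: 36.95
ee_pos: [0.4577, -0.0441, 0.2275]
tool_rot: [-0.001, 0.993, 0.116, -0.001]
wrist_force: [-0.6, -0.3, -1.7]
width: 0.647
grasp_force: 42.8
clock: 37.65
ee_pos: [0.4588, -0.0475, 0.1187]
tool_rot: [0.0, 0.994, 0.113, 0.0]
wrist_force: [-0.1, 0.5, -1.5]
width: 0.645
grasp_force: 42.8
at [ 0.4588 -0.0475  0.1187] yaw 13.03 tilt [ 0.  0. -1.]
-> (0.459, -0.0478, 0.0787) cm [0.01 0.03 4.  ]
```

```bash
python3 -m jog '{"travel":[[0,0,1.4],[0,0,1.4],[0,0,0.8],[0,0,0.4],[0,0,0],[0,0,0]],"turn":[0,0,0,0,0,0]}'; python3 -m jog '{"travel":[[0,0,0],[0,0,0],[0,0,0],[0,0,0],[0,0,0],[0,0,0]],"turn":[0,0,0,0,0,0]}' -1; python3 -m jog '{"travel":[[0,0,-2],[0,0,-3],[0,0,-3],[0,0,-3],[0,0,-3],[0,0,-1],[0,0,0]],"turn":[0,0,0,0,0,0,0]}'
python3 - <<'E'
from h import *
go((.5137,-.2982,.23))
E
```

```text
clock: 38.25
ee_pos: [0.459, -0.0473, 0.0789]
tool_rot: [0.0, 0.994, 0.114, 0.0]
wrist_force: [0.1, -0.4, -1.5]
width: 0.649
grasp_force: 42.4
clock: 38.85
ee_pos: [0.4585, -0.0472, 0.0783]
tool_rot: [-0.0, 0.994, 0.114, 0.0]
wrist_force: [-0.3, -0.1, 1.0]
width: 1.001
grasp_force: 0.0
clock: 39.55
ee_pos: [0.4593, -0.0472, 0.2295]
tool_rot: [0.0, 0.994, 0.114, 0.001]
wrist_force: [-0.4, -0.1, -0.3]
width: 0.999
grasp_force: 0.0
at [ 0.4593 -0.0472  0.2295] yaw 13.04 tilt [ 0.003  0.001 -1.   ]
-> (0.5137, -0.2982, 0.23) cm [-0.37 25.68 -0.03]
```

Yellow next.

```bash
python3 -m jog '{"travel":[[0,2,0],[0,3.6,0],[-0.1,4.1,0],[-0.1,4.1,0],[-0.1,4.1,0],[-0.1,4.1,0],[0,2.5,0],[0,1.2,0]],"turn":[0,0,0,0,0,0,0,0]}';  python3 -m jog '{"travel":[[0,0,0],[0,0,0],[0,0,0]],"turn":[0,0,0]}'
python3 - <<'E'
from h import *
go((.5137,-.2982,.0785))
E
```

```text
clock: 40.35
ee_pos: [0.5116, -0.3011, 0.2259]
tool_rot: [-0.0, 0.994, 0.112, -0.001]
wrist_force: [-0.3, 0.6, -0.6]
width: 1.0
grasp_force: 0.0
clock: 40.65
ee_pos: [0.5128, -0.2963, 0.2282]
tool_rot: [-0.0, 0.993, 0.115, -0.0]
wrist_force: [0.1, 0.7, 0.7]
width: 1.0
grasp_force: 0.0
at [ 0.5128 -0.2963  0.2282] yaw 13.19 tilt [-0.    -0.001 -1.   ]
-> (0.5137, -0.2982, 0.0785) cm [ 0.05  0.22 14.97]
```

```bash
python3 -m jog '{"travel":[[0,0.1,2],[0,0,3],[0,0,3],[0,0,3],[0,0,2.5],[0,0,1.3],[0,0,0],[0,0,0]],"turn":[0,0,0,0,0,0,0,0]}'; python3 -m jog '{"travel":[[0,0,0],[0,0,0],[0,0,0],[0,0,0],[0,0,0],[0,0,0],[0,0,0]],"turn":[0,0,0,0,0,0,0]}' 1 40;  python3 -m jog '{"travel":[[0,0,-1],[0,0,-2],[0,0,-3],[0,0,-3],[0,0,-3],[0,0,-3],[0,0,0],[0,0,0]],"turn":[0,0,0,0,0,0,0,0]}'
python3 - <<'E'
from h import *
go((.5432,-.0924,.225))
E
```

```text
clock: 41.45
ee_pos: [0.5135, -0.2992, 0.0813]
tool_rot: [0.0, 0.993, 0.114, 0.0]
wrist_force: [0.4, 0.4, 1.1]
width: 1.003
grasp_force: 0.0
clock: 42.15
ee_pos: [0.5136, -0.2996, 0.0817]
tool_rot: [0.0, 0.994, 0.114, 0.001]
wrist_force: [-0.5, 1.9, 5.6]
width: 0.645
grasp_force: 41.3
clock: 42.95
ee_pos: [0.5129, -0.2996, 0.2312]
tool_rot: [0.0, 0.994, 0.114, 0.001]
wrist_force: [-0.2, -0.3, -2.2]
width: 0.645
grasp_force: 43.1
at [ 0.5129 -0.2996  0.2312] yaw 13.04 tilt [ 0.001  0.001 -1.   ]
-> (0.5432, -0.0924, 0.225) cm [  7.62 -19.5    0.61]
```

```bash
python3 -m jog '{"travel":[[0.7,-2,0],[1.3,-3.4,0],[1.4,-3.6,0],[1.4,-3.6,0],[1.4,-3.5,0],[1,-2.4,0],[0.4,-1,0],[0,0,0]],"turn":[0,0,0,0,0,0,0,0]}'; python3 -m jog '{"travel":[[0,0,2],[0,0,3],[0,0,3],[0,0,2],[0,0,1],[0,0,0],[0,0,0]],"turn":[0,0,0,0,0,0,0]}'
python3 - <<'E'
from h import *
go((.5432,-.0924,.0809))
E
```

```text
clock: 43.75
ee_pos: [0.5425, -0.0909, 0.2294]
tool_rot: [-0.0, 0.993, 0.115, -0.001]
wrist_force: [-0.0, -0.8, -2.8]
width: 0.646
grasp_force: 43.1
clock: 44.45
ee_pos: [0.5432, -0.0932, 0.1209]
tool_rot: [0.0, 0.994, 0.113, 0.0]
wrist_force: [-0.0, -0.0, -1.3]
width: 0.643
grasp_force: 43.1
at [ 0.5432 -0.0932  0.1209] yaw 12.98 tilt [ 0.  0. -1.]
-> (0.5432, -0.0924, 0.0809) cm [ 0.01 -0.08  4.  ]
```

```bash
python3 -m jog '{"travel":[[0,-0.1,1.4],[0,0,1.4],[0,0,0.8],[0,0,0.4],[0,0,0],[0,0,0]],"turn":[0,0,0,0,0,0]}'; python3 -m jog '{"travel":[[0,0,0],[0,0,0],[0,0,0],[0,0,0],[0,0,0],[0,0,0]],"turn":[0,0,0,0,0,0]}' -1; python3 -m jog '{"travel":[[0,0,-2],[0,0,-3],[0,0,-3],[0,0,-3],[0,0,-3],[0,0,-1],[0,0,0]],"turn":[0,0,0,0,0,0,0]}'
python3 - <<'E'
from h import *
go((.5973,-.283,.23))
E
```

```text
clock: 45.05
ee_pos: [0.5432, -0.0915, 0.081]
tool_rot: [0.0, 0.994, 0.114, 0.001]
wrist_force: [1.1, 0.4, -1.4]
width: 0.646
grasp_force: 42.9
clock: 45.65
ee_pos: [0.5427, -0.0914, 0.0803]
tool_rot: [0.0, 0.994, 0.114, -0.0]
wrist_force: [0.0, 0.6, -0.2]
width: 0.998
grasp_force: 0.0
clock: 46.35
ee_pos: [0.5435, -0.0914, 0.2317]
tool_rot: [0.0, 0.994, 0.114, 0.001]
wrist_force: [-0.4, -0.6, -1.3]
width: 0.999
grasp_force: 0.0
at [ 0.5435 -0.0914  0.2317] yaw 13.04 tilt [ 0.003  0.001 -1.   ]
-> (0.5973, -0.283, 0.23) cm [ 0.92 19.88  0.19]
```

```bash
python3 -m jog '{"travel":[[0.1,2,0],[0.2,3.4,0],[0.2,3.7,0],[0.2,3.7,0],[0.1,3.5,0],[0.1,2.5,0],[0,1,0],[0,0,0]],"turn":[0,0,0,0,0,0,0,0]}';  python3 -m jog '{"travel":[[0,0,0],[0,0,0],[0,0,0]],"turn":[0,0,0]}'
python3 - <<'E'
from h import *
go((.5973,-.283,.078))
E
```

```text
clock: 47.15
ee_pos: [0.5954, -0.2831, 0.2284]
tool_rot: [-0.0, 0.994, 0.113, -0.001]
wrist_force: [-0.9, -0.2, -0.1]
width: 1.001
grasp_force: 0.0
clock: 47.45
ee_pos: [0.5963, -0.2806, 0.2305]
tool_rot: [-0.0, 0.993, 0.115, 0.0]
wrist_force: [0.4, -0.4, -0.2]
width: 0.999
grasp_force: 0.0
at [ 0.5963 -0.2806  0.2305] yaw 13.16 tilt [ 0. -0. -1.]
-> (0.5973, -0.283, 0.078) cm [ 0.04  0.26 15.25]
```

```bash
python3 -m jog '{"travel":[[0,0.1,2],[0,0,3],[0,0,3],[0,0,3],[0,0,2.5],[0,0,1.5],[0,0,0],[0,0,0]],"turn":[0,0,0,0,0,0,0,0]}'; python3 -m jog '{"travel":[[0,0,0],[0,0,0],[0,0,0],[0,0,0],[0,0,0],[0,0,0],[0,0,0]],"turn":[0,0,0,0,0,0,0]}' 1 40;  python3 -m jog '{"travel":[[0,0,-1],[0,0,-2],[0,0,-3],[0,0,-3],[0,0,-3],[0,0,-3],[0,0,0],[0,0,0]],"turn":[0,0,0,0,0,0,0,0]}'
python3 - <<'E'
from h import *
go((.503,.0374,.225))
E
```

```text
clock: 48.25
ee_pos: [0.597, -0.2831, 0.0812]
tool_rot: [0.0, 0.994, 0.114, 0.0]
wrist_force: [0.6, -0.7, 0.5]
width: 0.996
grasp_force: 0.0
clock: 48.95
ee_pos: [0.5972, -0.2836, 0.0819]
tool_rot: [0.001, 0.994, 0.114, 0.001]
wrist_force: [-0.8, 0.1, 6.9]
width: 0.648
grasp_force: 42.2
clock: 49.75
ee_pos: [0.5964, -0.2832, 0.2312]
tool_rot: [0.0, 0.994, 0.114, 0.001]
wrist_force: [-0.1, 0.5, -2.9]
width: 0.648
grasp_force: 43.0
at [ 0.5964 -0.2832  0.2312] yaw 13.05 tilt [ 0.001  0.001 -1.   ]
-> (0.503, 0.0374, 0.225) cm [ -1.86 -33.34   0.59]
```

```bash
python3 -m jog '{"travel":[[-0.1,-2,0],[-0.2,-3.4,0],[-0.3,-4.4,0],[-0.3,-4.5,0],[-0.3,-4.5,0],[-0.3,-4.5,0],[-0.2,-4.2,0],[-0.1,-3.3,0]],"turn":[0,0,0,0,0,0,0,0]}'; python3 -m jog '{"travel":[[0,-1.9,0],[0,-0.7,0],[0,0,2],[0,0,3],[0,0,3],[0,0,2],[0,0,1],[0,0,0]],"turn":[0,0,0,0,0,0,0,0]}';  python3 -m jog '{"travel":[[0,0,0],[0,0,0]],"turn":[0,0]}'
python3 - <<'E'
from h import *
go((.503,.0374,.0811))
E
```

```text
clock: 50.55
ee_pos: [0.5072, 0.0153, 0.2292]
tool_rot: [-0.0, 0.993, 0.115, -0.001]
wrist_force: [0.6, -0.1, -2.3]
width: 0.646
grasp_force: 43.0
clock: 51.35
ee_pos: [0.5024, 0.0371, 0.1188]
tool_rot: [0.0, 0.994, 0.113, -0.002]
wrist_force: [-0.3, 0.6, -2.2]
width: 0.644
grasp_force: 43.1
clock: 51.55
ee_pos: [0.5043, 0.0381, 0.1213]
tool_rot: [0.0, 0.994, 0.113, 0.001]
wrist_force: [-0.3, 0.2, -1.7]
width: 0.641
grasp_force: 43.1
at [0.5043 0.0381 0.1213] yaw 13.03 tilt [ 0.002  0.    -1.   ]
-> (0.503, 0.0374, 0.0811) cm [-0.15  0.04  4.02]
```

Place blue, retreat, then back off clear and check.

```bash
python3 -m jog '{"travel":[[-0.1,0,1.4],[0,0,1.4],[0,0,0.8],[0,0,0.4],[0,0,0],[0,0,0]],"turn":[0,0,0,0,0,0]}'; python3 -m jog '{"travel":[[0,0,0],[0,0,0],[0,0,0],[0,0,0],[0,0,0],[0,0,0]],"turn":[0,0,0,0,0,0]}' -1; python3 -m jog '{"travel":[[0,0,-2],[0,0,-3],[0,0,-3],[0,0,-3],[0,0,-3],[0,0,-2],[-1,2,0],[-1,3,0]],"turn":[0,0,0,0,0,0,0,0]}';python3 -m jog '{"travel":[[-2,3,0],[-2,3,0],[-1,0,0],[0,0,0],[0,0,0],[0,0,0]],"turn":[0,0,0,0,0,0]}'
python3 - <<'E'
from h import *
s=snap('wrist','w5.png'); t=snap('top','top5.png'); st()
f=200/np.tan(np.radians(s['fov_y']/2)); E=np.array(s['extrinsics'])
v,u=np.mgrid[0:400,0:640]; d=np.stack([(u-s['cx'])/f,-(v-s['cy'])/f,-np.ones(u.shape)],-1)
P=(d*s['z_map'][...,None])@E[:3,:3].T+E[:3,3]
m=(abs(P[...,2]-.121)<.005)&(v<260)
n,l,stt,c=cv2.connectedComponentsWithStats(m.astype(np.uint8))
for i in range(1,n):
    if stt[i,4]>500: q=P[l==i]; print(c[i],cv2.minEnclosingCircle(q[:,:2].astype(np.float32)),np.ptp(q[:,2]))
E
```

```text
clock: 52.15
ee_pos: [0.503, 0.038, 0.0809]
tool_rot: [0.0, 0.994, 0.114, 0.001]
wrist_force: [-0.5, -0.4, -1.8]
width: 0.645
grasp_force: 43.2
clock: 52.75
ee_pos: [0.5025, 0.0379, 0.0803]
tool_rot: [0.0, 0.994, 0.114, 0.0]
wrist_force: [0.9, 0.2, -0.1]
width: 0.996
grasp_force: 0.0
clock: 53.55
ee_pos: [0.4944, -0.0141, 0.2412]
tool_rot: [-0.0, 0.993, 0.115, 0.001]
wrist_force: [0.2, -0.0, -0.5]
width: 0.999
grasp_force: 0.0
clock: 54.15
ee_pos: [0.4597, -0.0837, 0.2404]
tool_rot: [-0.0, 0.993, 0.115, 0.0]
wrist_force: [0.6, 0.2, -1.0]
width: 0.997
grasp_force: 0.0
{'clock': 54.25, 'joint_pos': [0.3379, 0.1928, -0.3163, 1.9076, 0.0684, 1.0513, -1.3479], 'ee_pos': [0.4596, -0.084, 0.2403], 'tool_rot': [-0.0001, 0.9934, 0.1146, 0.0001], 'wrist_force': [0.6446, 0.724, -0.4121], 'width': 1.0032, 'grasp_force': 0.0}
[351.37032843  93.61857305] ((0.5413685441017151, -0.09178488701581955), 0.028078800067305565) 0.007134412798032563
[175.63756553 106.01390472] ((0.5021816492080688, 0.03665982186794281), 0.027987021952867508) 0.008085156681034267
[273.42525481 186.66053228] ((0.4568853974342346, -0.04813169687986374), 0.02787722274661064) 0.007901626427351094
```

View pics/w5.png

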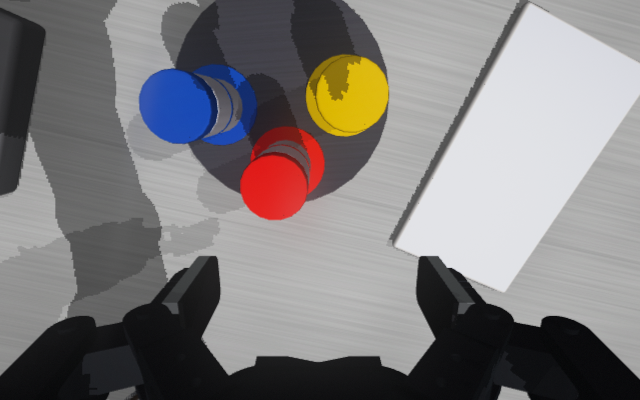

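All three tins stand upright on their own mats, within about 3 mm of centre: blue (176,106), red (273,187), yellow (351,94). The gripper is clear of everything.

```bash
python3 -c "
from rig import r
print(r.job_done())"
```

```text
the job is handed in; nothing more can be done
None
```

I handed the job in at about 54 s. In the last camera checks the weight stood on the scale's marked middle (about 2 mm off), each tin stood on its own-colour mat within about 3 mm of centre, and the gripper was open and clear. The hand-in returned no verdict.

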